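# Pack the small top-hat kiln

## Robot

A 7-joint arm with a two-finger parallel gripper is mounted at the origin on the work surface. World frame = base frame: x ahead of the robot, y to its left, z up, the work surface at z = 0. Lengths are in mm, angles in rad, forces in N, time in s.
With the tool pointing down it reaches from about 350 to 900 mm from the base axis. Payload 8.1 kg.
Tool frame: the origin (TCP) lies midway between the tips of the shut fingers; the grasp point (between the pads) lies 19 mm behind it (bot.pinch_z is the distance from the TCP to the grasp point, in mm); z points along the fingers, y is the line along which they close (so a half turn about z gives the same grasp; the last joint's range is limited). The gripper opens to 85 mm and grips with 20 to 120 N. Pads are 22 mm wide; open, the fingers measure 114 mm over their backs; the gripper's body (76 mm by 85 mm) begins 54 mm behind the grasp point. The pads swing forward as they close: fully open they stand 13 mm farther back than shut.
Start: joints at [-1.292, 0.434, 0.025, 1.573, -0.012, 1.134, -0.075], TCP at [232.897, 580, 231.323] pointing down, gripper open.
Joint ranges: [-2.62, 2.62], [-0.44, 2.09], [-1.27, 1.32], [0.08, 2.57], [-1.32, 4.46], [0.12, 2], [-2.74, 2.74]. Speed limits (rad/s): [2.22, 2.22, 3.01, 3.01, 3.14, 3.14, 3.14].

## Interface

Orientations are given as [roll, pitch, yaw] about the fixed x, y, z axes, in that order (R = Rz(yaw) Ry(pitch) Rx(roll)).
In Python, from station import bot gives the robot as it stands.
- The arm moves only by the shell command python3 -m inch 'ROWS' [OPENING] [FORCE]. ROWS is JSON, a list of rows, each an object of numbers: "tx", "ty", "tz": the shift along the tool's x, y, z in units of 30 mm (1.0 is 30 mm); "yaw": the turn about the tool's z in units of 10 degrees (1.0 is 10 degrees). In form: [{"tx": .., "ty": .., "tz": .., "yaw": ..}, ...]. A call has 1 to 8 rows; each row shifts and turns the commanded pose from where the row before left it, along the tool's axes as they then stand; what a row does not reach is not made up. A row lasts 1/8 s, in which the tool goes at most 62.5 mm and 10.7 degrees, less where a joint would pass 70% of its speed; a pose out of reach is approached as far as the arm can. A call is refused whole if a number of a shift passes 1 or a number of a turn 1, either way. A call with a gripper value outside its range is refused whole. OPENING is the finger opening in mm, from 0 to 85.4, set as the call begins (- or left out, the last holds). The fingers move at their own pace and stop on an object; FORCE is the grip in N (left out, the last holds). Time passes only in rows, so rows that do not move let the fingers close. It gives the time, the measured TCP pose, the force, the opening and the grip force at its end, in the units of the state.
- bot.read_state(): the state, without advancing time (a new reading comes with each control period).
- bot.capture(name): name is "scene" or "top" or "wrist"; returns a dict with "color" (480x640x3 uint8, red, green, blue), "z_map" (480x640 float32, mm along the optical axis (not along the pixel's ray), 0 where there is no reading), "vertical_fov" (degrees; the focal length in pixels is half the picture's height over the tangent of half this angle, whatever the lens; pixels are square), "cx", "cy" (the principal point, pixels), "cam_to_world" (4x4, takes a point from camera to world coordinates). Camera axes: x right, y down, z forward; pixel columns grow to the right and rows downward; lengths in mm; the calibration is good to about 2 mm. A picture is of the moment at which its call begins.
- bot.close_job(): hands the job in; it is judged then, once.
The state is a dict: "clock": time; "q": joint angles; "dq": joint speeds; "joint_efforts": joint torques, N m; "tool_pos": TCP position; "ee_rot": TCP orientation; "wrist_force": force on the tool from outside, world axes, zero at the start; "wrist_torque": the same for the moment, N m; "gripper_width": finger opening in mm; "grasp_force": force on a finger pad.
Only numpy, scipy, OpenCV 4.12 (cv2) and the standard library are available. Lean on these libraries where they do the work, as an engineer would, in place of code of your own. Each camera call takes 0.05 s, during which the arm holds its last target. There are 200 camera calls.

## Task

Pack the kiln hearth in this order: first stand the clay beaker on the round mark in the middle of the hearth, then stand the two tall kiln props upright on the two square marks, next lay the kiln shelf level on top of both props, centred over the hearth and lengthwise along it, and last stand the owl upright on the middle of the shelf. Leave the short prop and the glaze jar where they are.

Things in the scene. Friction and masses are not known exactly. Their poses are not given: they have to be found in the camera images.
- hearth: fixed hearth of a small kiln: a cream refractory slab in a dark steel tray, 240 (its x) by 120 (its y) by 30 mm high. Origin: centre of its underside; its flat top is at z = 30 mm; z up. Painted outlines on top: a circle of 62 mm at the centre, and a 49 mm square centred 75 mm to each side of it along x (at x = +75 and x = -75 mm, y = 0)
- prop_a: tall kiln prop, loose, standing: tan square tube of fired ceramic, 38 x 38 mm outside, 20 mm square hole, 70 mm tall, about 150 g. Origin: centre of its underside; x and y along the normals of its sides, z up
- prop_b: the other tall kiln prop, identical to prop_a (either goes on either square mark)
- prop_short: short kiln prop, loose, same 38 x 38 mm tube but only 25 mm tall; not used, leave it. Origin: centre of its underside
- kiln_shelf: loose narrow kiln shelf lying flat: solid tan ceramic plate, 190 (its x) by 60 (its y) by 14 mm thick, about 320 g. Origin: centre of its underside; z up
- beaker: loose terracotta beaker standing open side up: straight round wall, 52 mm outside diameter, 5 mm wall, 40 mm tall, about 80 g. Origin: centre of its underside; z up
- owl: loose small clay owl figure, upright, light brown: round body 44 mm across at the foot, 46 mm at 45 mm height, 78 mm tall, ears up to 87 mm, about 140 g. Origin: centre of its underside; faces its -x, z up (any facing is good)
- glaze_jar: closed glaze jar with white lid and paper label, 52 mm diameter, 60 mm tall; bystander, leave it. Origin: centre of its underside
Mind the look-alikes: they are no part of the job. What is shaped like the beaker but blue is not meant. Several things look just like the kiln_shelf: the one meant starts farthest to the robot's left.

How it is judged:
By the outcome, as a careful person would: the job done as asked, in the order asked, and still so for the second after the job is handed in, with the robot touching nothing.
It also fails if it takes over 144 s, if anything falls off the work surface, if the arm or the gripper's body presses on something with over 40 N, if the wrist force passes 120 N, or if a joint passes its speed limit or range.

## Working session

There is one attempt and no reset: what is moved stays moved. The work goes in short steps, Python scripts to look and compute and a shell command to move; the robot and the scene stay as the last step left them, time stands still between calls to the robot, and variables do not carry over. Pictures are saved under pics/ and viewed, at most 14 in all, crops included, and the job is handed in when it is done.

```bash
ls && mkdir -p pics
cat > h.py <<'E'
import numpy as np, cv2
from station import bot
def cap(n,save=None):
    c=bot.capture(n); np.savez('last_%s.npz'%n,**{k:np.asarray(v) for k,v in c.items()})
    if save: cv2.imwrite('pics/%s.png'%save,cv2.cvtColor(c['color'],cv2.COLOR_RGB2BGR))
    return c
def load(n): return {k:v for k,v in np.load('last_%s.npz'%n).items()}
def cloud(c):
    f=240/np.tan(np.radians(float(c['vertical_fov']))/2); z=c['z_map']
    v,u=np.mgrid[0:480,0:640]
    p=np.stack([(u-float(c['cx']))*z/f,(v-float(c['cy']))*z/f,z,np.ones_like(z)],-1)@np.array(c['cam_to_world']).T
    p=p[...,:3]; p[z<=0]=np.nan
    return p
E
python3 - <<'E'
from h import *
for n in('top','scene'):
    c=cap(n,n+'0'); print(n,c['vertical_fov'],c['cx'],c['cy'],np.round(c['cam_to_world'],3).tolist())
s=bot.read_state(); print(s)
E
```

```text
pics
top 55.78355098877397 316.3589092166332 225.19129814607285 [[-0.006, -0.995, 0.095, 352.069], [-1.0, 0.006, -0.008, -5.85], [0.007, -0.095, -0.995, 913.73], [0.0, 0.0, 0.0, 1.0]]
scene 47.62543494017696 319.43279532429045 244.36107696229487 [[-0.35, 0.78, -0.519, 1120.725], [0.937, 0.299, -0.183, 238.464], [0.012, -0.55, -0.835, 1112.548], [0.0, 0.0, 0.0, 1.0]]
{'clock': 0.1, 'q': array([-1.29160709,  0.43510757,  0.02495246,  1.57399012, -0.0116111 ,
        1.1339724 , -0.07516062]), 'dq': array([ 0.00021962, -0.00116515, -0.00049349, -0.00290745,  0.00082255,
       -0.00038885, -0.0003604 ]), 'joint_efforts': array([ 4.41553988e-03, -6.71752739e+01,  1.02911465e+00, -3.16903639e+01,
        1.59805489e-02,  7.30610031e-03, -6.42661519e-06]), 'tool_pos': array([232.73411287, 579.58370468, 230.63877937]), 'ee_rot': array([-3.14026407e+00,  1.02594188e-04,  2.75968808e+00]), 'wrist_force': array([-0.36521005, -0.13233127, -0.75777628]), 'wrist_torque': array([-0.02068249, -0.01864174,  0.02622962]), 'grasp_force': 0.0, 'gripper_width': 85.47710761837891}
```

View pics/top0.png

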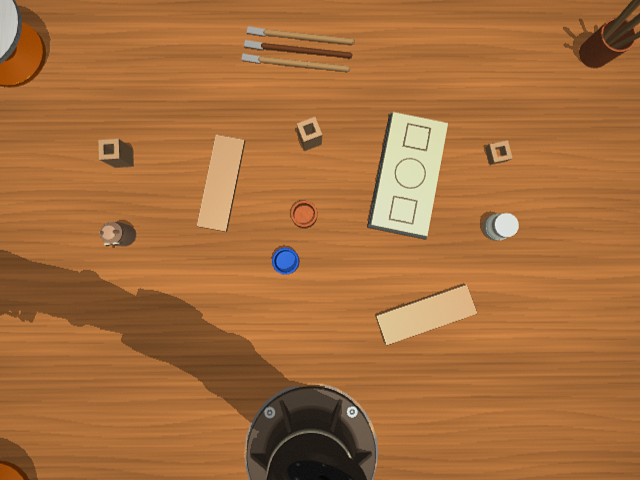

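View pics/scene0.png

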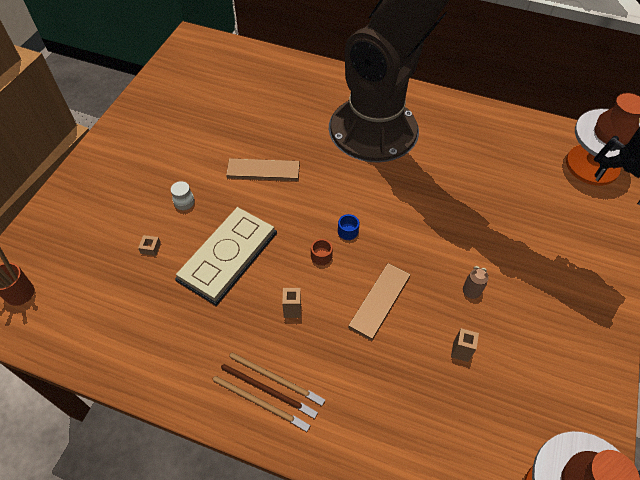

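Top view: up is +x and left is +y.
- **Shelf candidates:** (221,183) and (427,314). The robot's leftmost, (221,183), is the one meant.
- **Beaker candidates:** terracotta at (303,213) and blue at (286,261). I take the terracotta one.
- **Tall props:** (109,150) and (309,130). The short one at (500,152) stays.
- **Owl:** (113,233). **Jar:** (503,226), which stays.
- **Hearth:** (409,175).

Next I measure these from the top and scene views, and make a close crop to check the choices.

```bash
cat > m.py <<'E'
from h import *
def comps(n,zmin=8):
    c=load(n); p=cloud(c); m=((p[...,2]>zmin)&(p[...,2]<130)&(p[...,0]>230)&(p[...,0]<760)&(abs(p[...,1])<480)).astype(np.uint8)
    k,l,st,ce=cv2.connectedComponentsWithStats(m)
    for i in range(1,k):
        if st[i,4]<60: continue
        q=p[l==i]; zt=np.percentile(q[:,2],95); t=q[q[:,2]>zt-5]
        r=cv2.minAreaRect(t[:,:2].astype(np.float32))
        print(n,'px',np.round(ce[i]).astype(int),'ztop %.1f'%np.median(t[:,2]),'c',np.round(r[0],1),'size',np.round(r[1],1),'ang %.1f'%r[2])
if __name__=='__main__':
    for n in('top','scene'):
        p=cloud(load(n)); print('table z',np.nanmedian(p[200:300,300:350,2])); comps(n)
    a=cv2.imread('pics/top0.png'); cv2.imwrite('pics/crop0.png',cv2.resize(a[100:280,80:345],None,fx=3,fy=3,interpolation=cv2.INTER_CUBIC))
E
python3 m.py
```

```text
table z 0.18170902691724677
top px [408 175] ztop 30.1 c [ 538.4 -198.6] size [112.5 232.5] ang 78.0
top px [309 133] ztop 70.0 c [616.4   0. ] size [38.8 38.2] ang 20.7
top px [220 183] ztop 14.3 c [525.2 179.4] size [ 61.  189.8] ang 79.4
top px [115 153] ztop 70.4 c [579.  379.3] size [39.  39.8] ang 3.7
top px [499 152] ztop 24.8 c [ 583.6 -383.7] size [38.1 40.4] ang 11.7
top px [304 214] ztop 39.9 c [457.9  11.3] size [50.7 49. ] ang 88.3
top px [500 226] ztop 59.8 c [ 432.2 -372.8] size [45.2 45.3] ang 66.5
top px [117 234] ztop 77.5 c [420.2 369.8] size [30.2 30.8] ang 79.8
top px [285 261] ztop 39.9 c [366.4  47.9] size [50.1 49.8] ang 89.3
top px [430 312] ztop 14.0 c [ 260.5 -227.7] size [ 60.3 190.5] ang 18.3
table z 0.0983575620530246
scene px [261 169] ztop 14.3 c [ 265.7 -227.8] size [ 63.6 189.8] ang 16.9
scene px [182 195] ztop 59.9 c [ 435.4 -372.2] size [43.4 43.8] ang 32.0
scene px [225 255] ztop 30.2 c [ 541.5 -199.1] size [114.7 233.6] ang 78.0
scene px [348 226] ztop 39.1 c [369.5  47.3] size [49.9 51.7] ang 89.2
scene px [149 244] ztop 24.6 c [ 586.2 -383.4] size [40.7 39.6] ang 10.4
scene px [321 251] ztop 38.7 c [461.2  11.3] size [50.6 51.3] ang 64.8
scene px [379 301] ztop 14.3 c [528.3 178.6] size [ 60.3 192.1] ang 79.0
scene px [476 282] ztop 78.2 c [424.9 371.2] size [30.1 28.5] ang 57.3
scene px [291 302] ztop 70.2 c [620.2  -1.4] size [40.5 36.6] ang 21.6
scene px [465 344] ztop 69.8 c [582.1 378.8] size [41.1 38.3] ang 3.5
```

View pics/crop0.png

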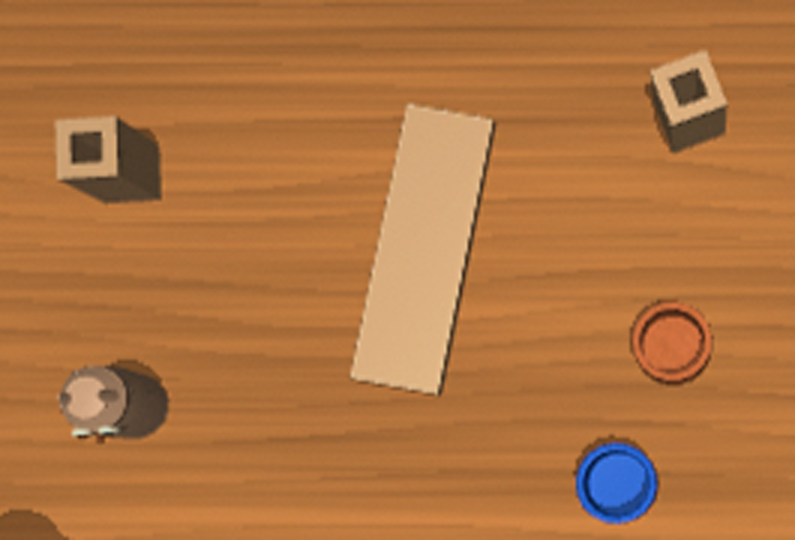

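The crop shows the terracotta beaker at (672,342), the leftmost shelf at (422,250), tall props at (87,148) and (687,88), and the owl at (92,397), so the choices hold. The two cameras differ by about 3 mm in x, so I use averages and refine with the wrist camera.

```bash
cat > plan.py <<'E'
# usage: plan.py x y z [closing-direction world angle deg]: yaw units first, then shifts in the turned tool frame
import sys; from h import *
a=[float(v) for v in sys.argv[1:]]; s=bot.read_state(); p=s['tool_pos']; yw=np.degrees(s['ee_rot'][2])
d=0
if len(a)>3:  # closing axis at yaw-90
    d=(a[3]+90-yw+90)%180-90
y=np.radians(yw+d); dx,dy,dz=np.array(a[:3])-p
print('at',np.round(p,1),'yaw %.1f'%yw,'t %.1f'%s['clock'],'w %.1f'%s['gripper_width'],'q1 %.2f q7 %.2f'%(s['q'][0],s['q'][6]))
print('yaw %.2f | tx %.2f ty %.2f tz %.2f'%(-d/10,(dx*np.cos(y)+dy*np.sin(y))/30,(dx*np.sin(y)-dy*np.cos(y))/30,-dz/30))
E
python3 plan.py 459.5 11.3 100
```

```text
at [232.7 579.6 230.6] yaw 158.1 t 0.1 w 85.5 q1 -1.29 q7 -0.08
yaw 0.00 | tx -14.07 ty -14.76 tz 4.35
```

```bash
python3 -m inch '[{"tx":-0.88,"ty":-0.92},{"tx":-0.88,"ty":-0.92},{"tx":-0.88,"ty":-0.92},{"tx":-0.88,"ty":-0.92},{"tx":-0.88,"ty":-0.92},{"tx":-0.88,"ty":-0.92},{"tx":-0.88,"ty":-0.92},{"tx":-0.88,"ty":-0.92}]' 85
python3 -m inch '[{"tx":-0.88,"ty":-0.92},{"tx":-0.88,"ty":-0.92},{"tx":-0.88,"ty":-0.92},{"tx":-0.88,"ty":-0.92},{"tx":-0.88,"ty":-0.92},{"tx":-0.88,"ty":-0.92},{"tx":-0.88,"ty":-0.92},{"tx":-0.88,"ty":-0.92}]'
python3 -m inch '[{}]'
python3 - <<'E'
from h import *
import m
c=cap('wrist','w1'); print(c['vertical_fov'],np.round(c['cam_to_world'],2).tolist()); m.comps('wrist')
E
python3 plan.py 459.5 11.3 4
```

```text
60.196816229583966 [[0.37, 0.88, 0.28, 161.23], [0.93, -0.36, -0.11, 609.16], [-0.0, 0.3, -0.95, 371.82], [0.0, 0.0, 0.0, 1.0]]
wrist px [201 440] ztop 58.3 c [417.1 388.9] size [29.3  8.1] ang 13.3
at [232.8 579.6 230.7] yaw 158.1 t 0.1 w 85.4 q1 -1.29 q7 -0.08
yaw 0.00 | tx -14.07 ty -14.76 tz 7.56invalid input
invalid input
invalid input
```

View pics/w1.png

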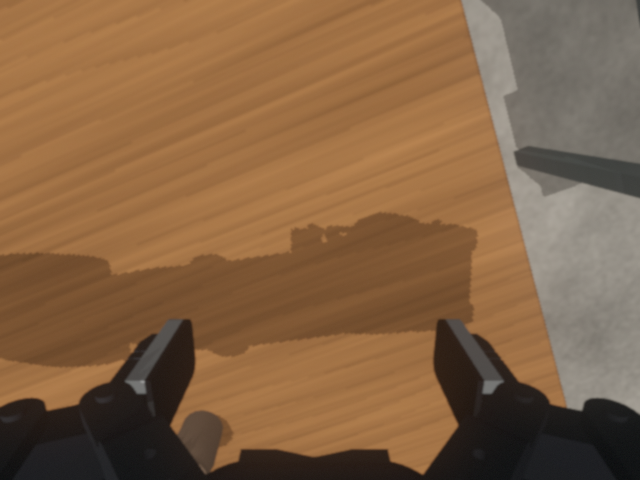

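The rows were refused, so the arm is still at its start. The wrist view shows only table, with the fingers at the bottom and the owl's edge at (200,440). Perhaps every row needs all four keys.

```bash
python3 -m inch '[{"tx":-0.88,"ty":-0.92,"tz":0,"yaw":0},{"tx":-0.88,"ty":-0.92,"tz":0,"yaw":0},{"tx":-0.88,"ty":-0.92,"tz":0,"yaw":0},{"tx":-0.88,"ty":-0.92,"tz":0,"yaw":0},{"tx":-0.88,"ty":-0.92,"tz":0,"yaw":0},{"tx":-0.88,"ty":-0.92,"tz":0,"yaw":0},{"tx":-0.88,"ty":-0.92,"tz":0,"yaw":0},{"tx":-0.88,"ty":-0.92,"tz":0,"yaw":0}]' 85
python3 plan.py 459.5 11.3 4
```

```text
clock: 1.15
tool_pos: [346.9, 295.1, 231.2]
ee_rot: [-3.142, -0.0, 2.76]
wrist_force: [1.0, 0.4, 0.6]
gripper_width: 84.7
grasp_force: 0.0
at [346.9 295.1 231.2] yaw 158.1 t 1.1 w 84.7 q1 -0.93 q7 0.39
yaw 0.00 | tx -7.01 ty -7.38 tz 7.57
```

```bash
python3 -m inch '[{"tx":-0.88,"ty":-0.92,"tz":0,"yaw":0},{"tx":-0.88,"ty":-0.92,"tz":0,"yaw":0},{"tx":-0.88,"ty":-0.92,"tz":0,"yaw":0},{"tx":-0.88,"ty":-0.92,"tz":0,"yaw":0},{"tx":-0.88,"ty":-0.92,"tz":0,"yaw":0},{"tx":-0.88,"ty":-0.92,"tz":0,"yaw":0},{"tx":-0.88,"ty":-0.92,"tz":0,"yaw":0},{"tx":-0.85,"ty":-0.94,"tz":0,"yaw":0}]' 85
python3 - <<'E'
from h import *
import m
c=cap('wrist'); print(np.round(c['cam_to_world'],2).tolist()); m.comps('wrist')
E
python3 plan.py 459.5 11.3 4
```

```text
clock: 2.15
tool_pos: [459.5, 11.4, 231.3]
ee_rot: [3.141, -0.0, 2.76]
wrist_force: [-0.2, 0.1, -0.6]
gripper_width: 85.0
grasp_force: 0.0
[[0.37, 0.88, 0.28, 387.9], [0.93, -0.36, -0.11, 40.8], [0.0, 0.3, -0.95, 372.51], [0.0, 0.0, 0.0, 1.0]]
wrist px [20 45] ztop 12.4 c [ 254.2 -168. ] size [38.4 73.8] ang 18.9
wrist px [313  78] ztop 38.4 c [367.7  48.1] size [50.7 50.8] ang 68.6
wrist px [516 192] ztop 12.7 c [526.8 179.3] size [ 61.3 190.4] ang 79.1
wrist px [313 208] ztop 38.3 c [459.1  12. ] size [51. 51.] ang 71.1
wrist px [138 320] ztop 28.5 c [ 539.6 -198.9] size [114.1 233.2] ang 77.8
wrist px [366 371] ztop 68.5 c [617.6  -0. ] size [39.6 38.8] ang 21.0
at [460.8   6.3 231.6] yaw 157.8 t 2.2 w 84.9 q1 -0.47 q7 1.14
yaw 0.00 | tx 0.10 ty 0.14 tz 7.59
```

All three cameras agree: beaker (459.3, 11.6), hearth centre (540, -198.8) with its long axis at -12°. I descend, with a settling row first.

```bash
python3 -m inch '[{"tx":0,"ty":0,"tz":0,"yaw":0},{"tx":0,"ty":0,"tz":1,"yaw":0},{"tx":0,"ty":0,"tz":1,"yaw":0},{"tx":0,"ty":0,"tz":1,"yaw":0},{"tx":0,"ty":0,"tz":1,"yaw":0},{"tx":0,"ty":0,"tz":1,"yaw":0},{"tx":0,"ty":0,"tz":0,"yaw":0},{"tx":0,"ty":0,"tz":0,"yaw":0}]' 85
python3 plan.py 459.4 11.6 4
```

```text
clock: 3.2
tool_pos: [459.5, 13.2, 82.1]
ee_rot: [3.141, 0.0, 2.761]
wrist_force: [0.7, 0.4, 0.4]
gripper_width: 85.0
grasp_force: 0.0
at [459.5  13.2  82.1] yaw 158.2 t 3.2 w 85.0 q1 -0.40 q7 1.26
yaw 0.00 | tx -0.02 ty -0.05 tz 2.60
```

```bash
python3 -m inch '[{"tx":-0.02,"ty":-0.04,"tz":0.9,"yaw":0},{"tx":0,"ty":0,"tz":0.9,"yaw":0},{"tx":0,"ty":0,"tz":0.6,"yaw":0},{"tx":0,"ty":0,"tz":0.2,"yaw":0},{"tx":0,"ty":0,"tz":0,"yaw":0}]' 85
python3 -m inch '[{"tx":0,"ty":0,"tz":0,"yaw":0},{"tx":0,"ty":0,"tz":0,"yaw":0},{"tx":0,"ty":0,"tz":0,"yaw":0},{"tx":0,"ty":0,"tz":0,"yaw":0},{"tx":0,"ty":0,"tz":0,"yaw":0}]' 40 30
python3 plan.py 540 -198.8 120
```

```text
clock: 3.82
tool_pos: [459.9, 11.4, 4.0]
ee_rot: [3.141, 0.001, 2.76]
wrist_force: [-1.1, -0.0, 0.2]
gripper_width: 85.0
grasp_force: 0.0
clock: 4.45
tool_pos: [459.9, 11.3, 4.2]
ee_rot: [3.141, 0.001, 2.76]
wrist_force: [-2.2, 0.0, 10.0]
gripper_width: 51.9
grasp_force: 29.4
at [459.9  11.3   4.2] yaw 158.1 t 4.5 w 51.9 q1 -0.33 q7 1.34
yaw 0.00 | tx -5.09 ty -5.51 tz -3.86
```

```bash
python3 -m inch '[{"tx":0,"ty":0,"tz":-0.6,"yaw":0},{"tx":0,"ty":0,"tz":-0.9,"yaw":0},{"tx":-0.8,"ty":-0.9,"tz":-0.5,"yaw":0},{"tx":-0.9,"ty":-0.95,"tz":0,"yaw":0},{"tx":-0.9,"ty":-0.95,"tz":0,"yaw":0},{"tx":-0.9,"ty":-0.95,"tz":0,"yaw":0},{"tx":-0.85,"ty":-0.9,"tz":0,"yaw":0},{"tx":-0.72,"ty":-0.84,"tz":0,"yaw":0}]'
python3 -m inch '[{"tx":0,"ty":0,"tz":0,"yaw":0},{"tx":0,"ty":0,"tz":0,"yaw":0}]'
python3 plan.py 540 -198.8 35
```

```text
clock: 5.45
tool_pos: [539.5, -199.6, 63.6]
ee_rot: [3.142, 0.0, 2.759]
wrist_force: [-0.1, 0.1, -1.2]
gripper_width: 52.0
grasp_force: 31.8
clock: 5.7
tool_pos: [538.8, -197.6, 63.3]
ee_rot: [3.141, -0.001, 2.76]
wrist_force: [0.2, 0.2, -0.5]
gripper_width: 52.1
grasp_force: 31.8
at [ 538.8 -197.6   63.3] yaw 158.1 t 5.7 w 52.1 q1 0.04 q7 1.68
yaw 0.00 | tx -0.05 ty -0.02 tz 0.94
```

```bash
python3 -m inch '[{"tx":-0.05,"ty":-0.02,"tz":0.4,"yaw":0},{"tx":0,"ty":0,"tz":0.35,"yaw":0},{"tx":0,"ty":0,"tz":0.17,"yaw":0},{"tx":0,"ty":0,"tz":0,"yaw":0}]'
python3 -m inch '[{"tx":0,"ty":0,"tz":0.03,"yaw":0},{"tx":0,"ty":0,"tz":0,"yaw":0}]'
python3 plan.py 540 -198.8 35
```

```text
clock: 6.2
tool_pos: [540.0, -199.1, 35.2]
ee_rot: [-3.142, -0.001, 2.76]
wrist_force: [0.4, -0.8, -0.7]
gripper_width: 52.1
grasp_force: 31.8
clock: 6.45
tool_pos: [540.4, -199.5, 34.9]
ee_rot: [3.142, 0.0, 2.76]
wrist_force: [0.1, -1.2, -0.9]
gripper_width: 52.3
grasp_force: 31.8
at [ 540.4 -199.5   34.9] yaw 158.1 t 6.5 w 52.3 q1 0.06 q7 1.69
yaw 0.00 | tx 0.02 ty 0.02 tz -0.00
```

```bash
python3 -m inch '[{"tx":0,"ty":0,"tz":0.03,"yaw":0},{"tx":0,"ty":0,"tz":0,"yaw":0},{"tx":0,"ty":0,"tz":0,"yaw":0}]'
python3 -m inch '[{"tx":0,"ty":0,"tz":0,"yaw":0},{"tx":0,"ty":0,"tz":0,"yaw":0},{"tx":0,"ty":0,"tz":0,"yaw":0}]' 75
python3 -m inch '[{"tx":0,"ty":0,"tz":-0.4,"yaw":0},{"tx":0,"ty":0,"tz":-0.9,"yaw":0},{"tx":0,"ty":0,"tz":-1,"yaw":0},{"tx":0,"ty":0,"tz":-1,"yaw":0},{"tx":0,"ty":0,"tz":-1,"yaw":0},{"tx":0,"ty":0,"tz":-0.8,"yaw":0},{"tx":0,"ty":0,"tz":0,"yaw":0},{"tx":0,"ty":0,"tz":0,"yaw":0}]' 85
python3 plan.py 618 -0.3 170 111
python3 - <<'E'
from h import *
import m
c=cap('wrist','w2'); m.comps('wrist')
E
```

```text
clock: 6.82
tool_pos: [540.4, -199.4, 34.3]
ee_rot: [3.141, 0.0, 2.76]
wrist_force: [-1.8, 0.4, 5.2]
gripper_width: 52.2
grasp_force: 32.2
clock: 7.2
tool_pos: [540.3, -199.4, 33.8]
ee_rot: [3.142, -0.0, 2.76]
wrist_force: [0.2, 0.4, 0.9]
gripper_width: 74.8
grasp_force: 0.0
clock: 8.2
tool_pos: [540.0, -199.2, 186.8]
ee_rot: [3.141, -0.0, 2.76]
wrist_force: [-0.7, 0.9, -0.4]
gripper_width: 84.6
grasp_force: 0.0
at [ 540.  -199.2  186.8] yaw 158.1 t 8.2 w 84.6 q1 -0.01 q7 1.62
yaw -4.29 | tx -4.80 ty 5.26 tz 0.56
wrist px [311 196] ztop 67.7 c [ 539.7 -198.6] size [50.7 51.4] ang 67.7
wrist px [ 39 174] ztop 58.4 c [ 438.6 -365. ] size [27.4 46.5] ang 54.8
wrist px [604 221] ztop 68.5 c [618.8  -3.1] size [39.3 32.5] ang 20.8
wrist px [125 337] ztop 23.3 c [ 580.3 -384.6] size [29.4 40.1] ang 11.9
```

View pics/w2.png

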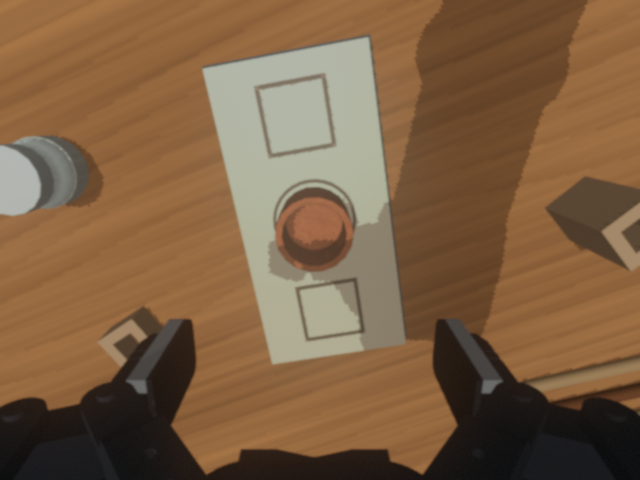

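The beaker stands in the ring at (315,232). The square marks are centred at about (296,116) and (330,309).

Run:
```python
from h import *
c=load('wrist'); f=240/np.tan(np.radians(float(c['vertical_fov']))/2); T=c['cam_to_world']
def ray(u,v,z):
    d=T[:3,:3]@[(u-c['cx'])/f,(v-c['cy'])/f,1]; return T[:3,3]+d*(z-T[2,3])/d[2]
def ctr(q):
    P=np.array([ray(*a,28.5)[:2] for a in q]); return P.mean(0)
A=ctr([(255,87),(325,74),(335,147),(270,156)]); B=ctr([(297,288),(356,279),(363,331),(306,340)])
print(A,B,(A+B)/2,np.linalg.norm(A-B),np.degrees(np.arctan2(*(B-A)[::-1])))
u=np.array([np.cos(np.radians(12)),-np.sin(np.radians(12))]); print(np.array([540,-198.8])+75*u,np.array([540,-198.8])-75*u)
```

```text
[ 467.10251063 -182.17606584] [ 613.71081478 -213.83611473] [ 540.4066627  -198.00609028] 149.98784464429454 -12.185890715549267
[ 613.36107006 -214.39337681] [ 466.63892994 -183.20662319]
```

```bash
python3 -m inch '[{"tx":0,"ty":0,"tz":0,"yaw":-0.86},{"tx":0,"ty":0,"tz":0,"yaw":-0.86},{"tx":0,"ty":0,"tz":0,"yaw":-0.86},{"tx":0,"ty":0,"tz":0,"yaw":-0.86},{"tx":0,"ty":0,"tz":0,"yaw":-0.85},{"tx":0,"ty":0,"tz":0,"yaw":0}]' 85
python3 -m inch '[{"tx":-0.8,"ty":0.87,"tz":0,"yaw":0},{"tx":-0.8,"ty":0.87,"tz":0,"yaw":0},{"tx":-0.8,"ty":0.88,"tz":0,"yaw":0},{"tx":-0.8,"ty":0.88,"tz":0,"yaw":0},{"tx":-0.8,"ty":0.88,"tz":0,"yaw":0},{"tx":-0.8,"ty":0.88,"tz":0,"yaw":0},{"tx":0,"ty":0,"tz":0,"yaw":0},{"tx":0,"ty":0,"tz":0,"yaw":0}]'
python3 - <<'E'
from h import *
import m
c=cap('wrist'); m.comps('wrist')
E
python3 plan.py 618 -0.3 26 111
```

```text
clock: 9.0
tool_pos: [539.7, -199.4, 186.0]
ee_rot: [3.14, -0.001, -2.776]
wrist_force: [-0.5, 0.3, -0.0]
gripper_width: 85.0
grasp_force: 0.0
clock: 10.0
tool_pos: [617.7, -1.0, 186.4]
ee_rot: [-3.141, -0.001, -2.777]
wrist_force: [-0.1, 0.3, 0.1]
gripper_width: 85.3
grasp_force: 0.0
wrist px [78 82] ztop 66.8 c [ 553.3 -191. ] size [21.6 46.9] ang 20.5
wrist px [568 191] ztop 12.8 c [527.1 179.7] size [ 62.3 190.1] ang 79.3
wrist px [315 228] ztop 68.6 c [6.181e+02 5.000e-01] size [38.9 38.1] ang 20.8
at [617.6  -1.6 186.5] yaw -159.1 t 10.1 w 85.4 q1 -0.19 q7 1.92
yaw -0.01 | tx -0.03 ty 0.04 tz 5.35
```

```bash
python3 -m inch '[{"tx":-0.03,"ty":0.05,"tz":0.9,"yaw":0},{"tx":0,"ty":0,"tz":0.9,"yaw":0},{"tx":0,"ty":0,"tz":0.9,"yaw":0},{"tx":0,"ty":0,"tz":0.9,"yaw":0},{"tx":0,"ty":0,"tz":0.9,"yaw":0},{"tx":0,"ty":0,"tz":0.6,"yaw":0},{"tx":0,"ty":0,"tz":0.25,"yaw":0},{"tx":0,"ty":0,"tz":0,"yaw":0}]' 85
python3 -m inch '[{"tx":0,"ty":0,"tz":0,"yaw":0},{"tx":0,"ty":0,"tz":0,"yaw":0},{"tx":0,"ty":0,"tz":0,"yaw":0},{"tx":0,"ty":0,"tz":0,"yaw":0},{"tx":0,"ty":0,"tz":0,"yaw":0},{"tx":0,"ty":0,"tz":0,"yaw":0}]' 25 35
python3 plan.py 613.4 -214.2 90 78
```

```text
clock: 11.05
tool_pos: [618.4, 0.9, 26.5]
ee_rot: [-3.142, -0.0, -2.775]
wrist_force: [0.0, -0.0, -0.4]
gripper_width: 85.0
grasp_force: 0.0
clock: 11.8
tool_pos: [618.9, 1.3, 27.1]
ee_rot: [-3.141, 0.001, -2.775]
wrist_force: [-0.8, -0.0, 6.6]
gripper_width: 37.4
grasp_force: 35.8
at [618.9   1.3  27.1] yaw -159.0 t 11.8 w 37.4 q1 -0.16 q7 1.94
yaw 3.30 | tx -1.31 ty -7.07 tz -2.10
```

```bash
python3 -m inch '[{"tx":0,"ty":0,"tz":-0.6,"yaw":0},{"tx":0,"ty":0,"tz":-0.9,"yaw":0.8},{"tx":0,"ty":0,"tz":-0.7,"yaw":0.8},{"tx":0,"ty":0,"tz":0,"yaw":0.85},{"tx":0,"ty":0,"tz":0,"yaw":0.85},{"tx":0,"ty":0,"tz":0,"yaw":0}]'
python3 -m inch '[{"tx":-0.16,"ty":-0.85,"tz":0,"yaw":0},{"tx":-0.17,"ty":-0.9,"tz":0,"yaw":0},{"tx":-0.17,"ty":-0.9,"tz":0,"yaw":0},{"tx":-0.17,"ty":-0.9,"tz":0,"yaw":0},{"tx":-0.16,"ty":-0.9,"tz":0,"yaw":0},{"tx":-0.16,"ty":-0.9,"tz":0,"yaw":0},{"tx":-0.16,"ty":-0.9,"tz":0,"yaw":0},{"tx":-0.16,"ty":-0.82,"tz":0,"yaw":0}]'
python3 -m inch '[{"tx":0,"ty":0,"tz":0,"yaw":0},{"tx":0,"ty":0,"tz":0,"yaw":0},{"tx":0,"ty":0,"tz":0,"yaw":0}]'
python3 plan.py 613.4 -214.2 57.5 78
```

```text
clock: 12.55
tool_pos: [618.4, 1.6, 93.2]
ee_rot: [3.141, 0.0, 2.934]
wrist_force: [-0.1, 0.4, -1.7]
gripper_width: 37.6
grasp_force: 35.6
clock: 13.55
tool_pos: [612.6, -215.5, 92.8]
ee_rot: [3.142, -0.0, 2.936]
wrist_force: [1.0, 0.3, -1.6]
gripper_width: 38.1
grasp_force: 35.6
clock: 13.92
tool_pos: [613.1, -212.9, 92.4]
ee_rot: [3.141, -0.0, 2.935]
wrist_force: [0.7, 0.8, -1.5]
gripper_width: 37.7
grasp_force: 35.6
at [ 613.1 -212.9   92.4] yaw 168.2 t 13.9 w 37.7 q1 0.06 q7 1.80
yaw 0.02 | tx -0.02 ty -0.04 tz 1.16
```

```bash
python3 -m inch '[{"tx":-0.02,"ty":-0.03,"tz":0.5,"yaw":0},{"tx":0,"ty":0,"tz":0.4,"yaw":0},{"tx":0,"ty":0,"tz":0.2,"yaw":0},{"tx":0,"ty":0,"tz":0,"yaw":0},{"tx":0,"ty":0,"tz":0,"yaw":0}]'
python3 -m inch '[{"tx":0,"ty":0,"tz":0.04,"yaw":0},{"tx":0,"ty":0,"tz":0,"yaw":0},{"tx":0,"ty":0,"tz":0,"yaw":0}]'
python3 plan.py 613.4 -214.2 57 78
```

```text
clock: 14.55
tool_pos: [613.4, -215.5, 59.6]
ee_rot: [-3.142, 0.0, 2.932]
wrist_force: [-0.3, -0.3, -1.1]
gripper_width: 37.6
grasp_force: 35.6
clock: 14.92
tool_pos: [613.3, -215.4, 58.4]
ee_rot: [3.142, 0.0, 2.932]
wrist_force: [-0.5, 0.6, -0.8]
gripper_width: 37.7
grasp_force: 35.6
at [ 613.3 -215.4   58.4] yaw 168.0 t 14.9 w 37.7 q1 0.08 q7 1.82
yaw 0.00 | tx 0.00 ty 0.04 tz 0.05
```

```bash
python3 -m inch '[{"tx":0,"ty":0.03,"tz":0.04,"yaw":0},{"tx":0,"ty":0,"tz":0.02,"yaw":0},{"tx":0,"ty":0,"tz":0,"yaw":0}]'
python3 -m inch '[{"tx":0,"ty":0,"tz":0,"yaw":0},{"tx":0,"ty":0,"tz":0,"yaw":0},{"tx":0,"ty":0,"tz":0,"yaw":0},{"tx":0,"ty":0,"tz":0,"yaw":0}]' 60
python3 -m inch '[{"tx":0,"ty":0,"tz":-0.4,"yaw":0},{"tx":0,"ty":0,"tz":-0.9,"yaw":0},{"tx":0,"ty":0,"tz":-1,"yaw":0},{"tx":0,"ty":0,"tz":-1,"yaw":0},{"tx":0,"ty":0,"tz":-1,"yaw":0},{"tx":0,"ty":0,"tz":0,"yaw":0},{"tx":0,"ty":0,"tz":0,"yaw":0}]'
python3 - <<'E'
from h import *
import m
c=cap('wrist','w3'); m.comps('wrist')
E
python3 plan.py 581 379 180 93.6
python3 plan.py 581 379 180 3.6
```

```text
clock: 15.3
tool_pos: [613.5, -214.6, 57.1]
ee_rot: [3.142, 0.001, 2.932]
wrist_force: [-2.7, 1.0, 5.4]
gripper_width: 37.4
grasp_force: 36.5
clock: 15.8
tool_pos: [613.4, -214.5, 56.3]
ee_rot: [3.142, -0.0, 2.933]
wrist_force: [-1.0, 0.0, 0.3]
gripper_width: 59.9
grasp_force: 0.0
clock: 16.68
tool_pos: [613.2, -214.3, 185.5]
ee_rot: [3.141, -0.0, 2.933]
wrist_force: [-0.1, -0.2, -1.0]
gripper_width: 60.0
grasp_force: 0.0
wrist px [34 24] ztop 57.8 c [ 449.1 -360.4] size [10.2 22.1] ang 59.4
wrist px [313 133] ztop 98.6 c [ 612. -214.] size [38.  38.4] ang 78.0
wrist px [ 92 226] ztop 23.4 c [ 584.9 -383.7] size [38.  39.9] ang 11.7
at [ 612.9 -214.2  184.9] yaw 168.0 t 16.7 w 60.1 q1 0.04 q7 1.77
yaw -1.56 | tx -0.18 ty 19.80 tz 0.16
at [ 612.9 -214.2  184.9] yaw 168.0 t 16.7 w 60.1 q1 0.04 q7 1.77
yaw 7.44 | tx 19.80 ty 0.18 tz 0.16
```

View pics/w3.png

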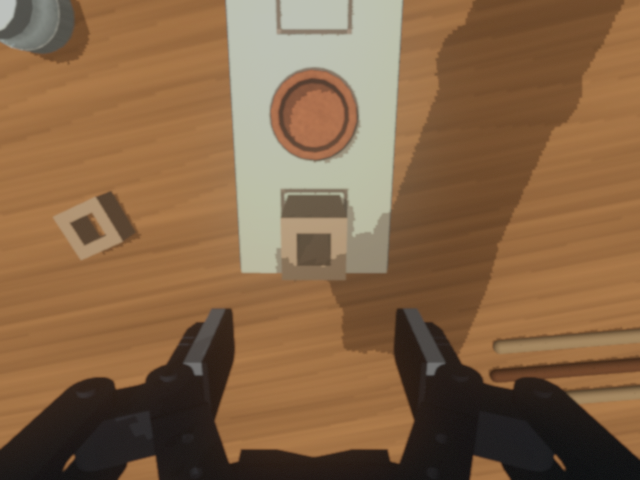

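The first prop stands upright on the far mark at (314,250), aligned with it. Next is the second prop.

```bash
python3 -m inch '[{"tx":0,"ty":0,"tz":0,"yaw":-0.78},{"tx":0,"ty":0,"tz":0,"yaw":-0.78},{"tx":0,"ty":0.9,"tz":0,"yaw":0},{"tx":0,"ty":1,"tz":0,"yaw":0},{"tx":0,"ty":1,"tz":0,"yaw":0},{"tx":0,"ty":1,"tz":0,"yaw":0},{"tx":0,"ty":1,"tz":0,"yaw":0},{"tx":0,"ty":1,"tz":0,"yaw":0}]' 85
python3 -m inch '[{"tx":-0.02,"ty":1,"tz":0,"yaw":0},{"tx":-0.02,"ty":1,"tz":0,"yaw":0},{"tx":-0.02,"ty":1,"tz":0,"yaw":0},{"tx":-0.02,"ty":1,"tz":0,"yaw":0},{"tx":-0.02,"ty":1,"tz":0,"yaw":0},{"tx":-0.02,"ty":1,"tz":0,"yaw":0},{"tx":-0.02,"ty":1,"tz":0,"yaw":0},{"tx":-0.02,"ty":1,"tz":0,"yaw":0}]'
python3 -m inch '[{"tx":0,"ty":1,"tz":0,"yaw":0},{"tx":0,"ty":1,"tz":0,"yaw":0},{"tx":0,"ty":1,"tz":0,"yaw":0},{"tx":0,"ty":1,"tz":0,"yaw":0},{"tx":0,"ty":0.9,"tz":0,"yaw":0},{"tx":0,"ty":0,"tz":0,"yaw":0},{"tx":0,"ty":0,"tz":0,"yaw":0}]'
python3 - <<'E'
from h import *
import m
c=cap('wrist'); m.comps('wrist')
E
python3 plan.py 581 379 26 93.6
```

```text
clock: 17.73
tool_pos: [601.4, -36.8, 184.3]
ee_rot: [3.142, -0.002, -3.078]
wrist_force: [0.8, 0.5, -0.1]
gripper_width: 85.0
grasp_force: 0.0
clock: 18.73
tool_pos: [591.1, 202.7, 184.3]
ee_rot: [-3.141, -0.002, -3.078]
wrist_force: [0.4, 0.6, 0.7]
gripper_width: 85.1
grasp_force: 0.0
clock: 19.6
tool_pos: [582.7, 347.7, 184.9]
ee_rot: [-3.14, -0.0, -3.079]
wrist_force: [-0.6, -0.9, 0.1]
gripper_width: 85.0
grasp_force: 0.0
wrist px [ 91 120] ztop 12.5 c [527.4 179.7] size [ 61.6 188. ] ang 79.3
wrist px [364   8] ztop 50.5 c [442.5 373.3] size [ 3.8 22. ] ang 3.0
wrist px [362 227] ztop 68.6 c [580.4 380.4] size [38.6 38.2] ang 3.6
at [583.  347.3 185.2] yaw -176.5 t 19.6 w 85.1 q1 -0.72 q7 1.10
yaw -0.01 | tx 0.00 ty 1.06 tz 5.31
```

```bash
python3 -m inch '[{"tx":0.01,"ty":0.7,"tz":0,"yaw":0},{"tx":0,"ty":0.37,"tz":0.6,"yaw":0},{"tx":0,"ty":0,"tz":0.9,"yaw":0},{"tx":0,"ty":0,"tz":0.9,"yaw":0},{"tx":0,"ty":0,"tz":0.6,"yaw":0},{"tx":0,"ty":0,"tz":0,"yaw":0},{"tx":0,"ty":0,"tz":0,"yaw":0}]'
python3 plan.py 580.6 379.7 26 93.6
```

```text
clock: 20.52
tool_pos: [580.7, 381.2, 96.2]
ee_rot: [3.141, 0.001, -3.078]
wrist_force: [0.9, 0.0, 0.2]
gripper_width: 84.9
grasp_force: 0.0
at [580.7 381.2  96.2] yaw -176.4 t 20.5 w 84.9 q1 -0.75 q7 1.07
yaw 0.00 | tx 0.01 ty -0.05 tz 2.34
```

```bash
python3 -m inch '[{"tx":0,"ty":-0.05,"tz":0.9,"yaw":0},{"tx":0,"ty":0,"tz":0.8,"yaw":0},{"tx":0,"ty":0,"tz":0.45,"yaw":0},{"tx":0,"ty":0,"tz":0.18,"yaw":0},{"tx":0,"ty":0,"tz":0,"yaw":0}]' 85
python3 -m inch '[{"tx":0,"ty":0,"tz":0,"yaw":0},{"tx":0,"ty":0,"tz":0,"yaw":0},{"tx":0,"ty":0,"tz":0,"yaw":0},{"tx":0,"ty":0,"tz":0,"yaw":0},{"tx":0,"ty":0,"tz":0,"yaw":0},{"tx":0,"ty":0,"tz":0,"yaw":0}]' 25 35
python3 -m inch '[{"tx":0,"ty":0,"tz":-0.6,"yaw":0},{"tx":0,"ty":0,"tz":-0.9,"yaw":0.8},{"tx":0,"ty":0,"tz":-1,"yaw":0.76},{"tx":0,"ty":0,"tz":-1,"yaw":0},{"tx":0,"ty":0,"tz":-0.5,"yaw":0},{"tx":0,"ty":0,"tz":0,"yaw":0}]'
python3 plan.py 466.8 -182.8 90 78
```

```text
clock: 21.15
tool_pos: [580.7, 379.5, 26.1]
ee_rot: [3.141, 0.001, -3.078]
wrist_force: [0.1, -0.3, -0.4]
gripper_width: 85.2
grasp_force: 0.0
clock: 21.9
tool_pos: [580.6, 379.5, 26.1]
ee_rot: [3.141, 0.001, -3.078]
wrist_force: [-1.0, 0.4, 5.3]
gripper_width: 37.8
grasp_force: 36.0
clock: 22.65
tool_pos: [580.8, 379.5, 146.7]
ee_rot: [3.14, 0.001, 2.933]
wrist_force: [-0.8, -0.3, -1.4]
gripper_width: 37.8
grasp_force: 35.4
at [580.8 379.5 146.7] yaw 168.0 t 22.6 w 37.8 q1 -0.80 q7 0.84
yaw 0.00 | tx -0.18 ty -19.12 tz 1.89
```

```bash
python3 -m inch '[{"tx":-0.01,"ty":-0.7,"tz":0,"yaw":0},{"tx":-0.01,"ty":-1,"tz":0,"yaw":0},{"tx":-0.01,"ty":-1,"tz":0,"yaw":0},{"tx":-0.01,"ty":-1,"tz":0,"yaw":0},{"tx":-0.01,"ty":-1,"tz":0,"yaw":0},{"tx":-0.01,"ty":-1,"tz":0,"yaw":0},{"tx":-0.01,"ty":-1,"tz":0,"yaw":0},{"tx":-0.01,"ty":-1,"tz":0,"yaw":0}]'
python3 -m inch '[{"tx":-0.01,"ty":-1,"tz":0,"yaw":0},{"tx":-0.01,"ty":-1,"tz":0,"yaw":0},{"tx":-0.01,"ty":-1,"tz":0,"yaw":0},{"tx":-0.01,"ty":-1,"tz":0,"yaw":0},{"tx":-0.01,"ty":-1,"tz":0,"yaw":0},{"tx":-0.01,"ty":-1,"tz":0,"yaw":0},{"tx":-0.01,"ty":-1,"tz":0,"yaw":0},{"tx":-0.01,"ty":-1,"tz":0,"yaw":0}]'
python3 -m inch '[{"tx":-0.01,"ty":-1,"tz":0,"yaw":0},{"tx":-0.01,"ty":-0.9,"tz":0,"yaw":0},{"tx":0,"ty":-0.6,"tz":0,"yaw":0},{"tx":0,"ty":0,"tz":0,"yaw":0},{"tx":0,"ty":0,"tz":0,"yaw":0},{"tx":0,"ty":0,"tz":0,"yaw":0}]'
python3 plan.py 466.8 -182.8 56.5 78
```

```text
clock: 23.65
tool_pos: [533.6, 151.5, 144.2]
ee_rot: [-3.14, -0.002, 2.933]
wrist_force: [-1.2, 0.2, -1.5]
gripper_width: 37.8
grasp_force: 35.5
clock: 24.65
tool_pos: [486.1, -83.4, 144.4]
ee_rot: [-3.141, -0.002, 2.933]
wrist_force: [0.5, 0.5, -1.8]
gripper_width: 37.5
grasp_force: 35.5
clock: 25.4
tool_pos: [472.4, -154.9, 145.2]
ee_rot: [3.141, -0.001, 2.934]
wrist_force: [0.2, -0.2, -2.0]
gripper_width: 37.8
grasp_force: 35.6
at [ 472.4 -154.9  145.2] yaw 168.1 t 25.4 w 37.8 q1 -0.05 q7 1.73
yaw 0.01 | tx -0.01 ty -0.95 tz 2.96
```

```bash
python3 -m inch '[{"tx":-0.01,"ty":-0.6,"tz":0,"yaw":0},{"tx":0,"ty":-0.35,"tz":0.4,"yaw":0},{"tx":0,"ty":0,"tz":0.8,"yaw":0},{"tx":0,"ty":0,"tz":0.8,"yaw":0},{"tx":0,"ty":0,"tz":0.5,"yaw":0},{"tx":0,"ty":0,"tz":0,"yaw":0},{"tx":0,"ty":0,"tz":0,"yaw":0}]'
python3 plan.py 466.8 -182.8 56.5 78
```

```text
clock: 26.28
tool_pos: [467.1, -184.0, 70.9]
ee_rot: [3.142, 0.001, 2.933]
wrist_force: [-0.1, 0.7, -0.8]
gripper_width: 37.5
grasp_force: 35.5
at [ 467.1 -184.    70.9] yaw 168.0 t 26.3 w 37.5 q1 0.04 q7 1.85
yaw 0.00 | tx 0.02 ty 0.04 tz 0.48
```

```bash
python3 -m inch '[{"tx":0.02,"ty":0.04,"tz":0.3,"yaw":0},{"tx":0,"ty":0,"tz":0.1,"yaw":0},{"tx":0,"ty":0,"tz":0.04,"yaw":0},{"tx":0,"ty":0,"tz":0.03,"yaw":0},{"tx":0,"ty":0,"tz":0.03,"yaw":0},{"tx":0,"ty":0,"tz":0,"yaw":0},{"tx":0,"ty":0,"tz":0,"yaw":0}]'
python3 plan.py 466.8 -182.8 56 78
```

```text
clock: 27.15
tool_pos: [466.5, -182.7, 56.0]
ee_rot: [3.141, 0.0, 2.932]
wrist_force: [-1.9, 0.5, 5.7]
gripper_width: 37.5
grasp_force: 36.3
at [ 466.5 -182.7   56. ] yaw 168.0 t 27.1 w 37.5 q1 0.05 q7 1.86
yaw 0.00 | tx -0.01 ty -0.00 tz -0.00
```

```bash
python3 -m inch '[{"tx":0,"ty":0,"tz":0,"yaw":0},{"tx":0,"ty":0,"tz":0,"yaw":0},{"tx":0,"ty":0,"tz":0,"yaw":0},{"tx":0,"ty":0,"tz":0,"yaw":0}]' 60
python3 -m inch '[{"tx":0,"ty":0,"tz":-0.4,"yaw":0},{"tx":0,"ty":0,"tz":-0.9,"yaw":0},{"tx":0,"ty":0,"tz":-1,"yaw":0},{"tx":0,"ty":0,"tz":-1,"yaw":0},{"tx":0,"ty":0,"tz":-1,"yaw":0},{"tx":0,"ty":0,"tz":-0.5,"yaw":0},{"tx":0,"ty":0,"tz":0,"yaw":0},{"tx":0,"ty":0,"tz":0,"yaw":0}]'
python3 - <<'E'
from h import *
import m
c=cap('wrist','w4'); m.comps('wrist')
for n in('top','scene'): cap(n); m.comps(n)
E
python3 plan.py 527 179.4 150 79.2
```

```text
clock: 27.65
tool_pos: [466.3, -182.7, 55.5]
ee_rot: [3.142, -0.0, 2.932]
wrist_force: [-0.0, -0.5, 0.3]
gripper_width: 60.1
grasp_force: 0.0
clock: 28.65
tool_pos: [465.8, -182.4, 198.6]
ee_rot: [3.141, -0.001, 2.933]
wrist_force: [-0.2, -0.9, -0.4]
gripper_width: 60.0
grasp_force: 0.0
wrist px [117  19] ztop 12.5 c [ 306.2 -284.8] size [82.7 35.4] ang 78.0
wrist px [598  28] ztop 38.3 c [380.3  35.8] size [45.6 18. ] ang 47.8
wrist px [313 291] ztop 98.5 c [ 536.1 -197.5] size [ 38.2 181.7] ang 77.6
wrist px [ 59 228] ztop 58.4 c [ 432.9 -372.8] size [45.7 46.7] ang 15.7
wrist px [125 371] ztop 23.2 c [ 577.4 -384.7] size [24.6 39.2] ang 11.6
top px [405 174] ztop 99.7 c [ 538.3 -198. ] size [ 38.8 188.8] ang 77.8
top px [221 183] ztop 14.3 c [525.3 179.1] size [ 60.8 190.2] ang 79.3
top px [117 234] ztop 77.8 c [420.8 369.3] size [29.1 28.9] ang 44.6
top px [284 261] ztop 39.8 c [366.5  48. ] size [50.  49.9] ang 89.7
top px [415 315] ztop 14.1 c [ 253.8 -207.5] size [ 60.3 147.3] ang 18.5
scene px [279 170] ztop 14.6 c [ 251.8 -183.4] size [60.9 97.4] ang 16.6
scene px [233 171] ztop 14.7 c [ 295.4 -296.3] size [48.1 33.8] ang 26.2
scene px [182 195] ztop 59.6 c [ 436.  -374.1] size [42.4 46. ] ang 11.8
scene px [226 254] ztop 99.0 c [ 539.8 -199. ] size [ 41.9 189.7] ang 78.2
scene px [348 226] ztop 39.3 c [369.4  46.5] size [52.6 50.2] ang 7.7
scene px [149 244] ztop 24.7 c [ 587.6 -383. ] size [42.6 40.4] ang 8.3
scene px [379 301] ztop 14.3 c [528.4 178.2] size [ 60.6 191.4] ang 79.5
scene px [476 282] ztop 77.3 c [425.2 370.1] size [29.  29.2] ang 32.1
at [ 465.8 -182.5  198.5] yaw 168.0 t 28.8 w 59.8 q1 -0.03 q7 1.76
yaw -0.12 | tx 0.26 ty 12.23 tz 1.62
```

View pics/w4.png

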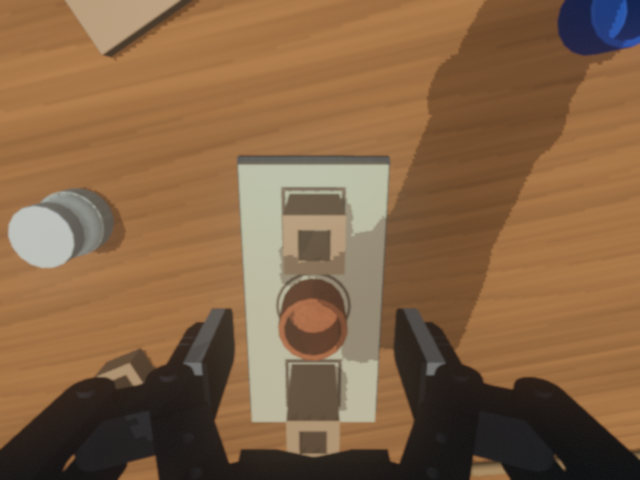

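Both props stand square on their marks at (314,245) and (313,440), with the beaker between them in its ring. The combined span is 188.8 mm and the tops are at 100 mm. The shelf is next.

```bash
python3 -m inch '[{"tx":0.02,"ty":0.9,"tz":0,"yaw":-0.12},{"tx":0.02,"ty":1,"tz":0,"yaw":0},{"tx":0.02,"ty":1,"tz":0,"yaw":0},{"tx":0.02,"ty":1,"tz":0,"yaw":0},{"tx":0.02,"ty":1,"tz":0,"yaw":0},{"tx":0.02,"ty":1,"tz":0,"yaw":0},{"tx":0.02,"ty":1,"tz":0,"yaw":0},{"tx":0.02,"ty":1,"tz":0,"yaw":0}]' 85
python3 -m inch '[{"tx":0.02,"ty":1,"tz":0,"yaw":0},{"tx":0.02,"ty":1,"tz":0,"yaw":0},{"tx":0.02,"ty":1,"tz":0,"yaw":0},{"tx":0.02,"ty":1,"tz":0,"yaw":0},{"tx":0.02,"ty":0.6,"tz":0,"yaw":0},{"tx":0,"ty":0,"tz":0,"yaw":0},{"tx":0,"ty":0,"tz":0,"yaw":0},{"tx":0,"ty":0,"tz":0,"yaw":0}]'
python3 - <<'E'
from h import *
import m
c=cap('wrist'); m.comps('wrist')
E
python3 plan.py 527 179.2 60 79.2
```

```text
clock: 29.8
tool_pos: [506.3, 51.8, 198.8]
ee_rot: [-3.141, -0.001, 2.953]
wrist_force: [-0.1, -0.3, -0.0]
gripper_width: 85.1
grasp_force: 0.0
clock: 30.8
tool_pos: [529.4, 185.6, 199.6]
ee_rot: [-3.141, 0.0, 2.952]
wrist_force: [0.2, -0.2, 0.2]
gripper_width: 84.5
grasp_force: 0.0
wrist px [72 33] ztop 38.0 c [373.6  47.7] size [51.8 39.8] ang 78.4
wrist px [559  22] ztop 75.6 c [431.3 369.1] size [33.4 13.7] ang 78.3
wrist px [305 196] ztop 12.6 c [526.4 179.6] size [ 60.2 189.9] ang 79.3
at [529.4 185.9 199.6] yaw 169.1 t 30.9 w 84.9 q1 -0.59 q7 1.03
yaw -0.01 | tx 0.04 ty -0.23 tz 4.65
```

```bash
python3 -m inch '[{"tx":0.05,"ty":-0.22,"tz":0.5,"yaw":0},{"tx":0,"ty":0,"tz":1,"yaw":0},{"tx":0,"ty":0,"tz":1,"yaw":0},{"tx":0,"ty":0,"tz":1,"yaw":0},{"tx":0,"ty":0,"tz":1,"yaw":0},{"tx":0,"ty":0,"tz":0.5,"yaw":0},{"tx":0,"ty":0,"tz":0,"yaw":0},{"tx":0,"ty":0,"tz":0,"yaw":0}]'
python3 plan.py 526.8 179.4 -1 79.2
```

```text
clock: 31.85
tool_pos: [527.3, 180.9, 50.3]
ee_rot: [3.141, 0.001, 2.953]
wrist_force: [0.2, 0.2, 0.1]
gripper_width: 84.8
grasp_force: 0.0
at [527.3 180.9  50.3] yaw 169.2 t 31.9 w 84.8 q1 -0.55 q7 1.09
yaw 0.00 | tx 0.01 ty -0.05 tz 1.71
```

```bash
python3 -m inch '[{"tx":0.01,"ty":-0.05,"tz":0.7,"yaw":0},{"tx":0,"ty":0,"tz":0.6,"yaw":0},{"tx":0,"ty":0,"tz":0.3,"yaw":0},{"tx":0,"ty":0,"tz":0.1,"yaw":0},{"tx":0,"ty":0,"tz":0,"yaw":0},{"tx":0,"ty":0,"tz":0,"yaw":0}]' 85
python3 -m inch '[{"tx":0,"ty":0,"tz":0,"yaw":0},{"tx":0,"ty":0,"tz":0,"yaw":0},{"tx":0,"ty":0,"tz":0,"yaw":0},{"tx":0,"ty":0,"tz":0,"yaw":0},{"tx":0,"ty":0,"tz":0,"yaw":0}]' 50 60
python3 plan.py 526.8 179.4 -1 79.2
```

```text
clock: 32.6
tool_pos: [526.4, 179.6, -1.0]
ee_rot: [3.141, 0.001, 2.953]
wrist_force: [-1.0, 0.2, -0.2]
gripper_width: 84.9
grasp_force: 0.0
clock: 33.22
tool_pos: [526.3, 179.4, -0.8]
ee_rot: [3.141, 0.0, 2.953]
wrist_force: [-1.8, -1.2, 8.4]
gripper_width: 58.3
grasp_force: 64.0
at [526.3 179.4  -0.8] yaw 169.2 t 33.2 w 58.3 q1 -0.53 q7 1.11
yaw 0.00 | tx -0.02 ty 0.00 tz 0.01
```

```bash
python3 -m inch '[{"tx":0,"ty":0,"tz":-0.3,"yaw":0},{"tx":0,"ty":0,"tz":-0.7,"yaw":0},{"tx":0,"ty":0,"tz":-0.9,"yaw":0},{"tx":0,"ty":0,"tz":-1,"yaw":0},{"tx":0,"ty":0,"tz":-1,"yaw":0.12},{"tx":0,"ty":0,"tz":-1,"yaw":0},{"tx":0,"ty":0,"tz":-0.6,"yaw":0},{"tx":0,"ty":0,"tz":0,"yaw":0}]'
python3 -m inch '[{"tx":0,"ty":0,"tz":0,"yaw":0}]'
python3 - <<'E'
from h import *
import m
for n in('scene','top'): cap(n,n+'5')
for n in('scene','top'):
    p=cloud(load(n)); q=p[(abs(p[...,0]-526)<120)&(abs(p[...,1]-179)<75)&(p[...,2]>120)&(p[...,2]<200)]
    print(len(q))
    for k in range(3):
        A=np.c_[q[:,:2]-[526.5,179.4],np.ones(len(q))]; s=np.linalg.lstsq(A,q[:,2],rcond=None)[0]; q=q[abs(A@s-q[:,2])<8-2*k]
    print(n,len(q),'slope deg',np.degrees(s[:2]),'z',s[2],q.min(0),q.max(0))
a=cv2.imread('pics/scene5.png'); cv2.imwrite('pics/c5.png',cv2.resize(a[150:370,250:520],None,fx=2.7,fy=2.7))
E
python3 plan.py 539.7 -198.6 150 78
```

```text
clock: 34.22
tool_pos: [526.7, 179.7, 164.8]
ee_rot: [3.14, 0.002, 2.933]
wrist_force: [0.4, 0.7, -3.8]
gripper_width: 58.1
grasp_force: 66.3
clock: 34.35
tool_pos: [525.4, 179.3, 162.7]
ee_rot: [-3.141, -0.001, 2.933]
wrist_force: [0.7, 0.3, -4.0]
gripper_width: 58.3
grasp_force: 66.3
1812
scene 1591 slope deg [-0.36126643 -0.38895809] z 177.09101524613087 [437.85681817 130.34722414 172.71323448] [626.57239255 226.2482622  181.27257962]
3104
top 2951 slope deg [-0.05892505  0.39643197] z 177.18648745922232 [426.71177879 131.17044863 173.15365551] [621.59332221 227.58140859 181.40066496]
at [525.3 179.2 162.4] yaw 168.0 t 34.5 w 58.4 q1 -0.58 q7 1.04
yaw 0.00 | tx -3.09 ty -12.22 tz 0.41
```

View pics/c5.png

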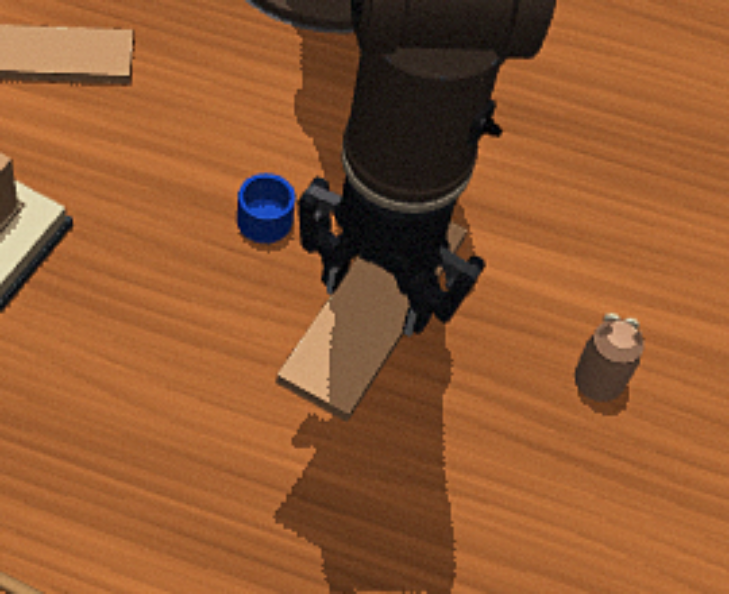

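The shelf is held level in the fingers (about 0.4° tilt), with its near end at (320,390). Carrying it over the hearth.

```bash
python3 -m inch '[{"tx":-0.15,"ty":-0.5,"tz":0,"yaw":0},{"tx":-0.22,"ty":-0.88,"tz":0,"yaw":0},{"tx":-0.22,"ty":-0.88,"tz":0,"yaw":0},{"tx":-0.22,"ty":-0.88,"tz":0,"yaw":0},{"tx":-0.22,"ty":-0.88,"tz":0,"yaw":0},{"tx":-0.22,"ty":-0.88,"tz":0,"yaw":0},{"tx":-0.22,"ty":-0.88,"tz":0,"yaw":0},{"tx":-0.22,"ty":-0.88,"tz":0,"yaw":0}]'
python3 -m inch '[{"tx":-0.22,"ty":-0.88,"tz":0,"yaw":0},{"tx":-0.22,"ty":-0.88,"tz":0,"yaw":0},{"tx":-0.22,"ty":-0.88,"tz":0,"yaw":0},{"tx":-0.22,"ty":-0.88,"tz":0,"yaw":0},{"tx":-0.22,"ty":-0.86,"tz":0,"yaw":0},{"tx":-0.22,"ty":-0.7,"tz":0,"yaw":0},{"tx":-0.1,"ty":-0.45,"tz":0,"yaw":0},{"tx":0,"ty":0,"tz":0,"yaw":0}]'
python3 -m inch '[{"tx":0,"ty":0,"tz":0,"yaw":0},{"tx":0,"ty":0,"tz":0,"yaw":0},{"tx":0,"ty":0,"tz":0,"yaw":0}]'
python3 plan.py 539.7 -198.6 99.2 78
```

```text
clock: 35.45
tool_pos: [533.7, -28.8, 163.1]
ee_rot: [-3.141, -0.001, 2.931]
wrist_force: [-0.3, 0.7, -3.4]
gripper_width: 58.3
grasp_force: 66.2
clock: 36.45
tool_pos: [540.7, -199.1, 163.2]
ee_rot: [-3.141, -0.001, 2.93]
wrist_force: [0.1, 0.3, -4.1]
gripper_width: 57.7
grasp_force: 66.2
clock: 36.83
tool_pos: [541.6, -196.9, 163.5]
ee_rot: [3.141, 0.0, 2.934]
wrist_force: [0.7, -0.2, -2.9]
gripper_width: 58.4
grasp_force: 66.2
at [ 541.6 -196.9  163.5] yaw 168.1 t 36.8 w 58.4 q1 0.04 q7 1.77
yaw 0.01 | tx 0.05 ty -0.07 tz 2.14
```

```bash
python3 -m inch '[{"tx":0.04,"ty":-0.05,"tz":0.4,"yaw":0},{"tx":0,"ty":0,"tz":0.6,"yaw":0},{"tx":0,"ty":0,"tz":0.5,"yaw":0},{"tx":0,"ty":0,"tz":0.3,"yaw":0},{"tx":0,"ty":0,"tz":0,"yaw":0},{"tx":0,"ty":0,"tz":0,"yaw":0},{"tx":0,"ty":0,"tz":0,"yaw":0}]'
python3 plan.py 539.7 -198.6 99.2 78
```

```text
clock: 37.7
tool_pos: [540.4, -199.0, 110.1]
ee_rot: [3.142, 0.001, 2.933]
wrist_force: [0.3, 0.2, -3.1]
gripper_width: 57.8
grasp_force: 66.2
at [ 540.4 -199.   110.1] yaw 168.0 t 37.7 w 57.8 q1 0.06 q7 1.79
yaw 0.00 | tx 0.02 ty 0.01 tz 0.36
```

```bash
python3 -m inch '[{"tx":0.02,"ty":0,"tz":0.2,"yaw":0},{"tx":0,"ty":0,"tz":0.08,"yaw":0},{"tx":0,"ty":0,"tz":0.03,"yaw":0},{"tx":0,"ty":0,"tz":0.03,"yaw":0},{"tx":0,"ty":0,"tz":0,"yaw":0},{"tx":0,"ty":0,"tz":0,"yaw":0}]'
python3 -m inch '[{"tx":0,"ty":0,"tz":0.02,"yaw":0},{"tx":0,"ty":0,"tz":0,"yaw":0},{"tx":0,"ty":0,"tz":0,"yaw":0}]'
python3 plan.py 539.7 -198.6 99.2 78
```

```text
clock: 38.45
tool_pos: [539.5, -198.8, 99.3]
ee_rot: [3.142, 0.0, 2.933]
wrist_force: [-0.2, 0.3, -3.4]
gripper_width: 58.1
grasp_force: 66.3
clock: 38.83
tool_pos: [539.5, -198.8, 99.3]
ee_rot: [3.141, 0.0, 2.933]
wrist_force: [-4.2, 0.7, 5.4]
gripper_width: 58.2
grasp_force: 67.2
at [ 539.5 -198.8   99.3] yaw 168.0 t 38.8 w 58.2 q1 0.06 q7 1.80
yaw 0.00 | tx -0.01 ty 0.01 tz 0.00
```

```bash
python3 -m inch '[{"tx":0,"ty":0,"tz":0,"yaw":0},{"tx":0,"ty":0,"tz":0,"yaw":0},{"tx":0,"ty":0,"tz":0,"yaw":0},{"tx":0,"ty":0,"tz":0,"yaw":0}]' 80
python3 -m inch '[{"tx":0,"ty":0,"tz":-0.4,"yaw":0},{"tx":0,"ty":0,"tz":-0.8,"yaw":0},{"tx":0,"ty":0,"tz":-1,"yaw":0},{"tx":0,"ty":0,"tz":-1,"yaw":0},{"tx":0,"ty":0,"tz":-1,"yaw":0},{"tx":0,"ty":0,"tz":-0.5,"yaw":0},{"tx":0,"ty":0,"tz":0,"yaw":0},{"tx":0,"ty":0,"tz":0,"yaw":0}]'
python3 - <<'E'
from h import *
import m
c=cap('wrist','w6'); m.comps('wrist')
E
python3 plan.py 422.7 370.3 235
```

```text
clock: 39.33
tool_pos: [539.4, -198.7, 98.7]
ee_rot: [3.142, 0.0, 2.933]
wrist_force: [-0.7, 0.2, -0.3]
gripper_width: 80.1
grasp_force: 0.0
clock: 40.33
tool_pos: [538.8, -198.5, 238.7]
ee_rot: [3.141, -0.002, 2.933]
wrist_force: [0.2, -0.3, 0.0]
gripper_width: 80.2
grasp_force: 0.0
wrist px [313 198] ztop 112.6 c [ 539.9 -198.5] size [ 60.2 190.2] ang 78.0
wrist px [ 72 125] ztop 58.4 c [ 432.9 -372.9] size [46.7 45.5] ang 78.1
wrist px [133 289] ztop 23.4 c [ 584.7 -383.6] size [38.4 39.2] ang 11.5
at [ 538.7 -198.5  238.4] yaw 168.0 t 40.4 w 80.2 q1 0.02 q7 1.74
yaw 0.00 | tx 7.72 ty 17.74 tz 0.11
```

View pics/w6.png

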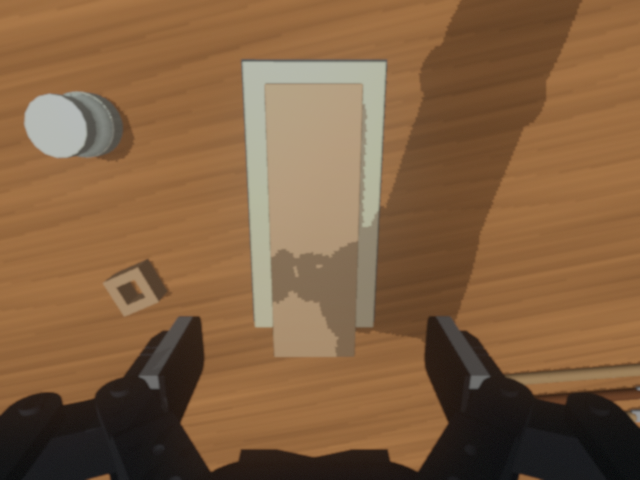

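The shelf lies level and centred on the props ((313,220); measured centre (539.9, -198.5), 78.0°). The owl is last.

```bash
python3 -m inch '[{"tx":0.3,"ty":0.7,"tz":0,"yaw":0},{"tx":0.43,"ty":0.98,"tz":0,"yaw":0},{"tx":0.43,"ty":0.98,"tz":0,"yaw":0},{"tx":0.43,"ty":0.98,"tz":0,"yaw":0},{"tx":0.43,"ty":0.98,"tz":0,"yaw":0},{"tx":0.43,"ty":0.98,"tz":0,"yaw":0},{"tx":0.43,"ty":0.98,"tz":0,"yaw":0},{"tx":0.43,"ty":0.98,"tz":0,"yaw":0}]' 85
python3 -m inch '[{"tx":0.43,"ty":0.98,"tz":0,"yaw":0},{"tx":0.43,"ty":0.98,"tz":0,"yaw":0},{"tx":0.43,"ty":0.98,"tz":0,"yaw":0},{"tx":0.43,"ty":0.98,"tz":0,"yaw":0},{"tx":0.43,"ty":0.98,"tz":0,"yaw":0},{"tx":0.43,"ty":0.98,"tz":0,"yaw":0},{"tx":0.43,"ty":0.98,"tz":0,"yaw":0},{"tx":0.43,"ty":0.98,"tz":0,"yaw":0}]'
python3 -m inch '[{"tx":0.43,"ty":0.98,"tz":0,"yaw":0},{"tx":0.4,"ty":0.9,"tz":0,"yaw":0},{"tx":0.15,"ty":0.4,"tz":0,"yaw":0},{"tx":0,"ty":0,"tz":0,"yaw":0},{"tx":0,"ty":0,"tz":0,"yaw":0},{"tx":0,"ty":0,"tz":0,"yaw":0}]'
python3 - <<'E'
from h import *
import m
c=cap('wrist','w7'); m.comps('wrist')
p=cloud(c)
for lo,hi in((20,45),(45,65),(65,73),(73,95)):
    q=p[(abs(p[...,0]-422)<45)&(abs(p[...,1]-370)<45)&(p[...,2]>lo)&(p[...,2]<hi)]; print(lo,len(q),q.min(0).round(1),q.max(0).round(1))
E
python3 plan.py 422.7 370.3 110
```

```text
clock: 41.38
tool_pos: [488.5, 44.7, 238.7]
ee_rot: [-3.141, -0.002, 2.933]
wrist_force: [-0.2, -0.8, 0.6]
gripper_width: 84.9
grasp_force: 0.0
clock: 42.38
tool_pos: [436.5, 295.9, 238.6]
ee_rot: [-3.14, -0.001, 2.932]
wrist_force: [0.1, -0.7, 0.2]
gripper_width: 84.9
grasp_force: 0.0
clock: 43.12
tool_pos: [423.2, 367.0, 239.8]
ee_rot: [-3.141, 0.0, 2.931]
wrist_force: [-1.0, 0.5, -0.3]
gripper_width: 85.2
grasp_force: 0.0
wrist px [319 206] ztop 75.9 c [421.2 371.8] size [31.1 30.8] ang 40.9
20 143 [398.9 349.4  20.1] [421.4 394.5  45. ]
45 335 [393.8 349.8  45. ] [441.9 394.2  65. ]
65 1013 [397.9 351.6  65. ] [442.  392.7  73. ]
73 1181 [406.6 355.3  73. ] [436.9 388.6  87. ]
at [423.1 367.2 239.8] yaw 167.9 t 43.2 w 85.5 q1 -0.84 q7 0.56
yaw 0.00 | tx 0.03 ty 0.10 tz 4.33
```

View pics/w7.png

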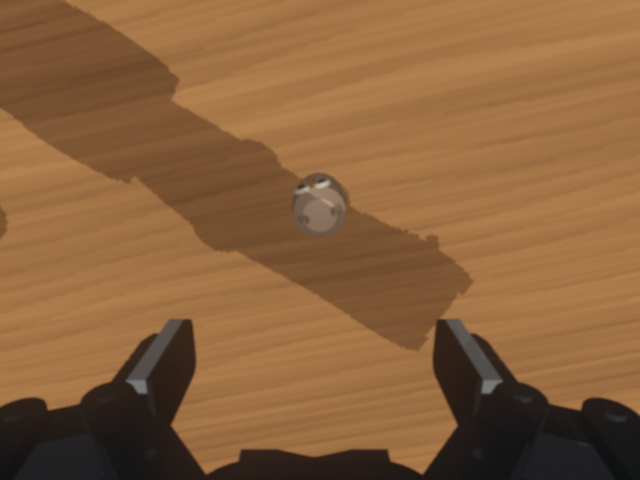

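The owl stands upright at (320,207), facing the robot. Its body is centred near (420.8, 371.8), and closing along about y keeps clear of its face.

```bash
python3 -m inch '[{"tx":0.11,"ty":0.14,"tz":0.3,"yaw":0},{"tx":0,"ty":0,"tz":0.9,"yaw":0},{"tx":0,"ty":0,"tz":1,"yaw":0},{"tx":0,"ty":0,"tz":1,"yaw":0},{"tx":0,"ty":0,"tz":0.8,"yaw":0},{"tx":0,"ty":0,"tz":0,"yaw":0},{"tx":0,"ty":0,"tz":0,"yaw":0}]' 85
python3 plan.py 420.8 371.8 23
```

```text
clock: 44.05
tool_pos: [420.5, 373.4, 120.4]
ee_rot: [3.141, 0.0, 2.933]
wrist_force: [0.5, 0.3, -0.5]
gripper_width: 85.1
grasp_force: 0.0
at [420.5 373.4 120.4] yaw 168.0 t 44.0 w 85.1 q1 -0.84 q7 0.55
yaw 0.00 | tx -0.02 ty -0.05 tz 3.25
```

```bash
python3 -m inch '[{"tx":0,"ty":-0.05,"tz":0.6,"yaw":0},{"tx":0,"ty":0,"tz":0.9,"yaw":0},{"tx":0,"ty":0,"tz":0.8,"yaw":0},{"tx":0,"ty":0,"tz":0.6,"yaw":0},{"tx":0,"ty":0,"tz":0.3,"yaw":0},{"tx":0,"ty":0,"tz":0.05,"yaw":0},{"tx":0,"ty":0,"tz":0,"yaw":0}]' 85
python3 -m inch '[{"tx":0,"ty":0,"tz":0,"yaw":0},{"tx":0,"ty":0,"tz":0,"yaw":0},{"tx":0,"ty":0,"tz":0,"yaw":0},{"tx":0,"ty":0,"tz":0,"yaw":0},{"tx":0,"ty":0,"tz":0,"yaw":0},{"tx":0,"ty":0,"tz":0,"yaw":0}]' 30 35
python3 plan.py 539.8 -198.5 200
```

```text
clock: 44.92
tool_pos: [420.4, 372.0, 23.0]
ee_rot: [3.14, 0.001, 2.932]
wrist_force: [-0.4, 1.2, 0.3]
gripper_width: 84.8
grasp_force: 0.0
clock: 45.68
tool_pos: [420.2, 371.9, 22.9]
ee_rot: [3.141, 0.0, 2.933]
wrist_force: [-0.4, -0.5, 5.6]
gripper_width: 44.8
grasp_force: 35.2
at [420.2 371.9  22.9] yaw 168.0 t 45.7 w 44.8 q1 -0.83 q7 0.55
yaw 0.00 | tx -7.84 ty -17.77 tz -5.90
```

```bash
python3 -m inch '[{"tx":0,"ty":0,"tz":-0.4,"yaw":0},{"tx":0,"ty":0,"tz":-0.8,"yaw":0},{"tx":0,"ty":0,"tz":-1,"yaw":0},{"tx":0,"ty":0,"tz":-1,"yaw":0},{"tx":0,"ty":0,"tz":-1,"yaw":0},{"tx":0,"ty":0,"tz":-0.8,"yaw":0},{"tx":0,"ty":0,"tz":-0.4,"yaw":0},{"tx":-0.2,"ty":-0.5,"tz":0,"yaw":0}]'
python3 -m inch '[{"tx":-0.4,"ty":-0.9,"tz":0,"yaw":0},{"tx":-0.43,"ty":-0.98,"tz":0,"yaw":0},{"tx":-0.43,"ty":-0.98,"tz":0,"yaw":0},{"tx":-0.43,"ty":-0.98,"tz":0,"yaw":0},{"tx":-0.43,"ty":-0.98,"tz":0,"yaw":0},{"tx":-0.43,"ty":-0.98,"tz":0,"yaw":0},{"tx":-0.43,"ty":-0.98,"tz":0,"yaw":0},{"tx":-0.43,"ty":-0.98,"tz":0,"yaw":0}]'
python3 -m inch '[{"tx":-0.43,"ty":-0.98,"tz":0,"yaw":0},{"tx":-0.43,"ty":-0.98,"tz":0,"yaw":0},{"tx":-0.43,"ty":-0.98,"tz":0,"yaw":0},{"tx":-0.43,"ty":-0.98,"tz":0,"yaw":0},{"tx":-0.43,"ty":-0.98,"tz":0,"yaw":0},{"tx":-0.43,"ty":-0.9,"tz":0,"yaw":0},{"tx":-0.4,"ty":-0.8,"tz":0,"yaw":0},{"tx":-0.3,"ty":-0.6,"tz":0,"yaw":0}]'
python3 -m inch '[{"tx":0,"ty":0,"tz":0,"yaw":0},{"tx":0,"ty":0,"tz":0,"yaw":0},{"tx":0,"ty":0,"tz":0,"yaw":0},{"tx":0,"ty":0,"tz":0,"yaw":0}]'
python3 -c "
from h import *
cap('scene','s8'); a=cv2.imread('pics/s8.png'); cv2.imwrite('pics/c8.png',cv2.resize(a[90:310,120:390],None,fx=2.7,fy=2.7))"
python3 plan.py 540.2 -198.5 137
```

```text
clock: 46.68
tool_pos: [422.5, 356.4, 184.8]
ee_rot: [3.14, 0.0, 2.935]
wrist_force: [0.1, 0.2, -1.6]
gripper_width: 44.3
grasp_force: 36.2
clock: 47.68
tool_pos: [473.5, 104.1, 183.0]
ee_rot: [-3.14, -0.002, 2.931]
wrist_force: [0.6, 0.7, -1.6]
gripper_width: 44.3
grasp_force: 36.2
clock: 48.68
tool_pos: [524.3, -127.4, 182.9]
ee_rot: [-3.141, -0.002, 2.93]
wrist_force: [0.1, -0.1, -1.2]
gripper_width: 44.6
grasp_force: 36.2
clock: 49.18
tool_pos: [525.8, -124.3, 184.2]
ee_rot: [3.141, -0.0, 2.934]
wrist_force: [0.6, 0.0, -1.9]
gripper_width: 44.1
grasp_force: 36.2
at [ 525.8 -124.4  184.2] yaw 168.1 t 49.2 w 44.2 q1 -0.04 q7 1.59
yaw 0.00 | tx -0.98 ty -2.32 tz 1.57
```

View pics/c8.png

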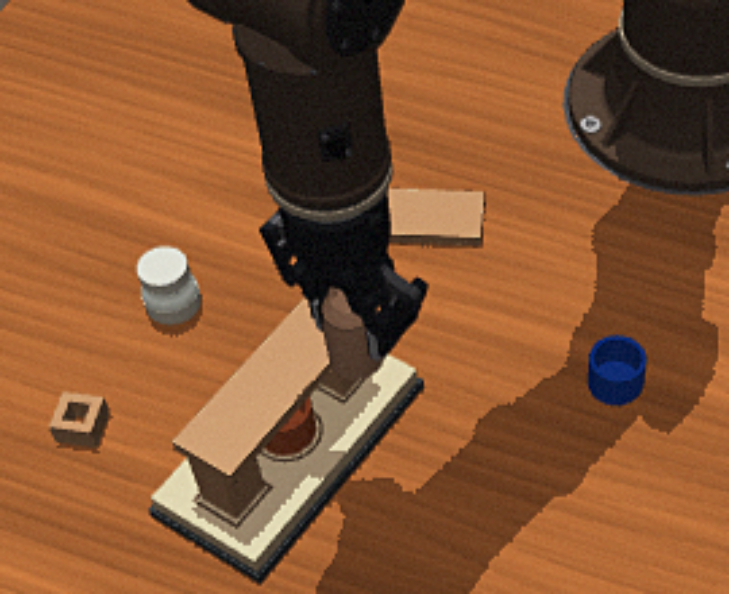

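The owl hangs upright in the gripper (345,330). The shelf (250,390) is level on both props, with the beaker beneath at (295,430).

```bash
python3 -m inch '[{"tx":-0.2,"ty":-0.4,"tz":0,"yaw":0},{"tx":-0.3,"ty":-0.7,"tz":0,"yaw":0},{"tx":-0.3,"ty":-0.7,"tz":0,"yaw":0},{"tx":-0.18,"ty":-0.5,"tz":0.3,"yaw":0},{"tx":0,"ty":0,"tz":0.5,"yaw":0},{"tx":0,"ty":0,"tz":0.35,"yaw":0},{"tx":0,"ty":0,"tz":0,"yaw":0},{"tx":0,"ty":0,"tz":0,"yaw":0}]'
python3 -m inch '[{"tx":0,"ty":0,"tz":0,"yaw":0},{"tx":0,"ty":0,"tz":0,"yaw":0}]'
python3 plan.py 540.2 -198.5 137
```

```text
clock: 50.22
tool_pos: [540.5, -198.0, 149.8]
ee_rot: [3.141, 0.0, 2.933]
wrist_force: [1.0, -0.1, -0.9]
gripper_width: 44.5
grasp_force: 36.1
clock: 50.48
tool_pos: [540.6, -198.5, 150.1]
ee_rot: [3.142, 0.001, 2.933]
wrist_force: [1.1, -0.2, -1.1]
gripper_width: 44.2
grasp_force: 36.2
at [ 540.6 -198.5  150.1] yaw 168.0 t 50.5 w 44.2 q1 0.09 q7 1.74
yaw 0.00 | tx 0.01 ty -0.00 tz 0.44
```

```bash
python3 -m inch '[{"tx":0.01,"ty":0,"tz":0.25,"yaw":0},{"tx":0,"ty":0,"tz":0.12,"yaw":0},{"tx":0,"ty":0,"tz":0.03,"yaw":0},{"tx":0,"ty":0,"tz":0.02,"yaw":0},{"tx":0,"ty":0,"tz":0,"yaw":0},{"tx":0,"ty":0,"tz":0,"yaw":0},{"tx":0,"ty":0,"tz":0,"yaw":0}]'
python3 plan.py 540.2 -198.5 137
```

```text
clock: 51.35
tool_pos: [540.1, -198.6, 137.2]
ee_rot: [3.142, 0.0, 2.932]
wrist_force: [-0.1, -0.4, -1.4]
gripper_width: 44.6
grasp_force: 36.2
at [ 540.1 -198.6  137.2] yaw 168.0 t 51.4 w 44.6 q1 0.09 q7 1.75
yaw 0.00 | tx -0.00 ty 0.00 tz 0.01
```

```bash
python3 -m inch '[{"tx":0,"ty":0,"tz":0.02,"yaw":0},{"tx":0,"ty":0,"tz":0.01,"yaw":0},{"tx":0,"ty":0,"tz":0,"yaw":0},{"tx":0,"ty":0,"tz":0,"yaw":0}]'
```

```text
clock: 51.85
tool_pos: [540.2, -198.6, 136.9]
ee_rot: [3.141, 0.001, 2.932]
wrist_force: [-2.2, 0.6, 5.3]
gripper_width: 44.8
grasp_force: 36.8
```

Contact felt. I release, rise straight up and look.

```bash
python3 -m inch '[{"tx":0,"ty":0,"tz":0,"yaw":0},{"tx":0,"ty":0,"tz":0,"yaw":0},{"tx":0,"ty":0,"tz":0,"yaw":0},{"tx":0,"ty":0,"tz":0,"yaw":0}]' 70
python3 -m inch '[{"tx":0,"ty":0,"tz":0,"yaw":0},{"tx":0,"ty":0,"tz":-0.4,"yaw":0},{"tx":0,"ty":0,"tz":-0.8,"yaw":0},{"tx":0,"ty":0,"tz":-1,"yaw":0},{"tx":0,"ty":0,"tz":-1,"yaw":0},{"tx":0,"ty":0,"tz":-1,"yaw":0},{"tx":0,"ty":0,"tz":-0.5,"yaw":0},{"tx":0,"ty":0,"tz":0,"yaw":0}]' 85
python3 -m inch '[{"tx":0.3,"ty":0.5,"tz":0,"yaw":0},{"tx":0.4,"ty":0.9,"tz":0,"yaw":0},{"tx":0.4,"ty":0.9,"tz":0,"yaw":0},{"tx":0.4,"ty":0.9,"tz":0,"yaw":0},{"tx":0.4,"ty":0.9,"tz":0,"yaw":0},{"tx":0.3,"ty":0.6,"tz":0,"yaw":0},{"tx":0,"ty":0,"tz":0,"yaw":0},{"tx":0,"ty":0,"tz":0,"yaw":0}]'
python3 - <<'E'
from h import *
cap('scene','s9'); a=cv2.imread('pics/s9.png'); cv2.imwrite('pics/c9.png',cv2.resize(a[90:310,120:390],None,fx=2.7,fy=2.7))
cap('top')
for n in('scene','top'):
    p=cloud(load(n)); k=(abs(p[...,0]-540)<115)&(abs(p[...,1]+198)<70)
    t=p[k&(p[...,2]>108)&(p[...,2]<118)]; o=p[k&(p[...,2]>140)&(p[...,2]<205)]
    print(n,cv2.minAreaRect(t[:,:2].astype(np.float32)),'z %.1f'%np.median(t[:,2]),'owl',o.min(0).round(1),o.max(0).round(1))
E
```

```text
clock: 52.35
tool_pos: [540.1, -198.6, 136.1]
ee_rot: [3.142, -0.0, 2.933]
wrist_force: [-1.1, -1.0, -0.3]
gripper_width: 70.0
grasp_force: 0.0
clock: 53.35
tool_pos: [540.5, -198.7, 278.2]
ee_rot: [3.142, 0.002, 2.932]
wrist_force: [-0.5, 0.6, -0.7]
gripper_width: 85.2
grasp_force: 0.0
clock: 54.35
tool_pos: [504.3, -47.3, 276.7]
ee_rot: [-3.141, -0.001, 2.932]
wrist_force: [-0.0, -0.2, 0.3]
gripper_width: 84.9
grasp_force: 0.0
scene ((541.0994262695312, -199.2269744873047), (63.427513122558594, 191.34580993652344), 77.48306274414062) z 113.5 owl [ 519.2 -218.9  140.3] [ 567.4 -176.2  199.9]
  return _methods._mean(a, axis=axis, dtype=dtype,
  ret = ret.dtype.type(ret / rcount)
Traceback (most recent call last):
ValueError: zero-size array to reduction operation minimum which has no identity
```

View pics/c9.png

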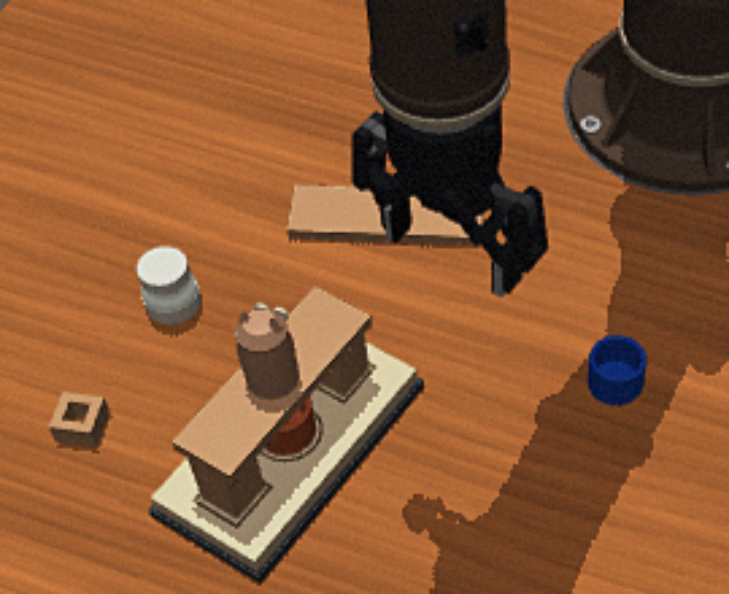

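The owl stands upright on the middle of the level shelf (270,355). The props and beaker are on their marks, and the short prop and jar are untouched.

```bash
python3 -c "
from station import bot
print(bot.close_job())"
```

```text
the job is handed in; nothing more can be done
None
```

I packed the hearth in the order asked and handed the job in at about 54 s; the last camera view showed the beaker on the round mark, both props on their square marks, the shelf level and centred, the owl upright in its middle, and the short prop and glaze jar untouched.

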